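Put the barista's tools back in their homes before service

TASK

Put the four tools left along the front of the table back where each belongs: the tamper upright in its round wooden seat, the cocoa shaker upright in the middle of the round steel tray, the loose teaspoon flat in the spoon tray beside the one already there, lengthwise, and the portafilter down in its cradle with the basket inside the steel hoop and the handle out through the gap. Keep the shaker upright all the time, and do not shift the stored spoon or disturb the milk jug.

Things in the scene. Friction and masses are not known exactly. Their poses are not given: they have to be found in the camera images.
- portafilter: Portafilter near the front, lying flat, 206 long, 31 high, 0.42 kg: round steel basket (outer diameter 68, bottom 4 above the origin) and round black handle, 26 thick, its middle 15 above the table. Origin: underside, midway. Body +y points to the basket (axis at y = +68); the handle is y = -103 to +11, tapering at the neck. It balances at y = +27: grip low across the handle at y = -12, with 50 N.
- tamper: Tamper standing upright: steel foot, diameter 57 and 18 high, and a wooden round handle, up to 36 in diameter, from 26 to 92 high. Origin at the centre of its underside, z up. 0.38 kg.
- shaker: Cocoa shaker standing upright, round steel can of diameter 57 with a domed mesh lid of diameter 62 from 68 to 95 high. Origin at the centre of its underside, z up. About 0.2 kg.
- spoon: The loose steel teaspoon lying on the cloth, 130 long, 11 high, bowl 26 wide. Origin at the middle of its underside; +x of the body points to the bowl end. Grip it across the bowl at x = +35, where it is 25 wide and 9 high. The fingertips may close on it within 2 mm of the surface.
- cradle: Portafilter cradle, fixed: dark wood base 126 (x) by 136 (y), 12 high, and on it a bent steel hoop, inner radius 46, top 24 above the table, centred at x = 0, y = +10, with a 60 wide gap towards -y for the handle. Origin: centre of the underside. Seated, the basket rests on the wood in the hoop, the portafilter's origin 8 above the table, its y axis along the cradle's.
- tamper_seat: Tamper seat, fixed: round dark wood puck, diameter 96, 23 high, with a round well of diameter 76 whose rubber floor is 8 above the table (15 deep). Origin at the centre of its underside.
- round_tray: Small round steel tray, fixed, outer diameter 143, rim 10 high, flat floor about 120 across at 2 above the table. Origin at the centre of its underside.
- spoon_tray: Spoon tray, fixed: shallow rectangular dark wood tray, 164 along x by 132 along y, walls 6 thick and 13 high, floor 5 above the table (inside 152 by 120), grey lining. Origin at the centre of its underside. One spoon already lies in the half towards its body +y; the other half is free.
- stored_spoon: The spoon already lying in the spoon tray, same shape and size as the loose one, along the tray's x, centred 34 to 40 from the tray's centre towards its +y. Leave it where it is.
- steel_jug: Bystander: footed steel milk jug, 148 high, 91 by 130, standing at the left, full. Origin at the centre of its underside. Leave it alone.

How it is judged:
By the outcome, as a careful person would: the job done as asked, in the order asked, and still so for the second after the job is handed in, with the robot touching nothing.
It also fails if it takes over 109 s, if anything falls off the work surface, if the arm or the gripper's body presses on something with over 40 N, if the wrist force passes 120 N, or if a joint passes its speed limit or range.

ROBOT

A 6-joint arm with a two-finger parallel gripper is mounted at the origin on a cart in front of the work surface, level with it; the furniture and walls round the work are solid. World frame = base frame: x ahead of the robot, y to its left, z up, the work surface at z = 0. Lengths are in mm, angles in rad, forces in N, time in s.
With the tool pointing down it reaches from about 300 to 775 mm from the base axis. Payload 14.6 kg.
Tool frame: the origin (TCP) lies midway between the tips of the shut fingers; the grasp point (between the pads) lies 19 mm behind it; z points along the fingers, y is the line along which they close (so a half turn about z gives the same grasp; the last joint's range is limited). The gripper opens to 94 mm and grips with 3 to 60 N. Pads are 16 mm wide; open, the fingers measure 119 mm over their backs; the gripper's body (75 mm by 177 mm) begins 78 mm behind the grasp point.
Start: joints at [1.189, 0.3, 1.521, -0, 1.321, -0.067], TCP at [170.292, 522.963, 205.446] pointing down, gripper open.
Joint ranges: [-3.03, 3.03], [-0.79, 2.21], [0.23, 2.52], [-1.04, 4.18], [0, 3.07], [-2.55, 2.55]. Speed limits (rad/s): [2.22, 2.22, 2.57, 3.14, 3.14, 3.14].

INTERFACE

Orientations are given as [roll, pitch, yaw] about the fixed x, y, z axes, in that order (R = Rz(yaw) Ry(pitch) Rx(roll)).
In Python, from cell import manip gives the robot as it stands.
- The arm moves only by the shell command python3 -m creep 'ROWS' [OPENING] [FORCE]. ROWS is text: rows parted by semicolons, each of 6 numbers parted by spaces: the shift along the tool's x, y, z normalised to -1 to 1, where 1 is 4 cm, then the turn, a rotation vector about the tool's x, y, z normalised to -1 to 1, where 1 is pi rad. In form: dx dy dz ax ay az; .... A call has 1 to 20 rows; each row shifts and turns the commanded pose from where the row before left it, along the tool's axes as they then stand; what a row does not reach is not made up. A row lasts 1/8 s, in which the tool goes at most 62.5 mm and 10.7 degrees, less where a joint would pass 70% of its speed; a pose out of reach is approached as far as the arm can. A call with a number of a shift or a turn outside -1 to 1 is refused whole. A call with a gripper value outside its range is refused whole. OPENING is the closure, from 0 (fully open) to 1 (shut), set as the call begins (- or left out, the last holds). The fingers move at their own pace and stop on an object; FORCE is the grip in N (left out, the last holds). Time passes only in rows, so rows that do not move let the fingers close. It gives the time, the measured TCP pose, the force, the opening and the grip force at its end, in the units of the state.
- manip.read_state(): the state, without advancing time (a new reading comes with each control period).
- manip.camera(name): name is "scene" or "side" or "wrist"; returns a dict with "color" (420x560x3 uint8, red, green, blue), "range_z" (420x560 float32, mm along the optical axis (not along the pixel's ray), 0 where there is no reading), "camera_matrix" (3x3 intrinsics, pixels), "T" (4x4, takes a point from camera to world coordinates). Camera axes: x right, y down, z forward; pixel columns grow to the right and rows downward; lengths in mm; the calibration is good to about 2 mm. A picture is of the moment at which its call begins.
- manip.sign_off(): hands the job in; it is judged then, once.
The state is a dict: "clock": time; "joints": joint angles; "qd": joint speeds; "effort": joint torques, N m; "eef_pos": TCP position; "eef_rot": TCP orientation; "wrist_force": force on the tool from outside, world axes, zero at the start; "moment": the same for the moment, N m; "finger_gap": finger opening in mm; "finger_force": force on a finger pad.
Only numpy, scipy, OpenCV 4.12 (cv2) and the standard library are available. Lean on these libraries where they do the work, as an engineer would, in place of code of your own. Each camera call takes 0.05 s, during which the arm holds its last target. There are 200 camera calls.

## Working session

There is one attempt and no reset: what is moved stays moved. The work goes in short steps, Python scripts to look and compute and a shell command to move; the robot and the scene stay as the last step left them, time stands still between calls to the robot, and variables do not carry over. Pictures are saved under pics/ and viewed, at most 18 in all, crops included, and the job is handed in when it is done.

```bash
mkdir -p pics; ls
cat > h.py <<'E'
import numpy as np, cv2
from cell import manip
from scipy.spatial.transform import Rotation as R
def shot(n,f):
    c=manip.camera(n); cv2.imwrite(f'pics/{f}.png',c['color'][...,::-1]); np.savez(f'pics/{f}.npz',**c); return c
def load(f): return dict(np.load(f'pics/{f}.npz'))
def cloud(c):
    K=c['camera_matrix'];z=c['range_z'].astype(float);v,u=np.mgrid[:z.shape[0],:z.shape[1]]
    P=np.stack([(u-K[0,2])/K[0,0]*z,(v-K[1,2])/K[1,1]*z,z],-1)
    P=P@c['T'][:3,:3].T+c['T'][:3,3]; P[z==0]=np.nan; return P
def ray(c,u,v,h):
    K=c['camera_matrix'];d=c['T'][:3,:3]@np.array([(u-K[0,2])/K[0,0],(v-K[1,2])/K[1,1],1]);o=c['T'][:3,3]
    return o+d*(h-o[2])/d[2]
E
python3 - <<'E'
from h import *
a=shot('scene','s0');b=shot('side','d0');
s=manip.read_state();print(s)
for c in(a,b):print(c['T'].round(2).tolist(),c['camera_matrix'].tolist())
E
```

```text
pics
{'clock': 0.1, 'joints': array([ 1.18941976e+00,  3.00411672e-01,  1.52151084e+00, -4.79053252e-06,
        1.32071648e+00, -6.65681851e-02]), 'qd': array([-0.00057756, -0.00209463, -0.00032519, -0.00030783, -0.0005718 ,
        0.00031698]), 'effort': array([ 1.50076274e-03, -5.32651305e+01, -3.53279722e+01,  7.08811590e-02,
        2.35972193e-02, -7.40817609e-05]), 'eef_pos': array([170.19771588, 522.75412065, 204.94864392]), 'eef_rot': array([-3.14054832e+00, -6.49716421e-05,  2.82678543e+00]), 'wrist_force': array([0.24226368, 0.35296684, 0.17517679]), 'moment': array([0.08056589, 0.02072374, 0.00886037]), 'finger_force': 0.0, 'finger_gap': 94.46424970754593}
[[0.86, -0.38, 0.33, 16.25], [-0.5, -0.62, 0.6, -903.51], [-0.02, -0.68, -0.73, 1206.8], [0.0, 0.0, 0.0, 1.0]] [[538.7107531084024, 0.0, 277.7603702902668], [0.0, 538.7107531084024, 203.43624793952768], [0.0, 0.0, 1.0]]
[[0.85, -0.28, 0.46, 105.21], [-0.53, -0.44, 0.72, -667.66], [-0.0, -0.86, -0.52, 566.08], [0.0, 0.0, 0.0, 1.0]] [[387.0929034628903, 0.0, 274.23200911295294], [0.0, 387.0929034628903, 211.45248410456776], [0.0, 0.0, 1.0]]
```

View pics/s0.png

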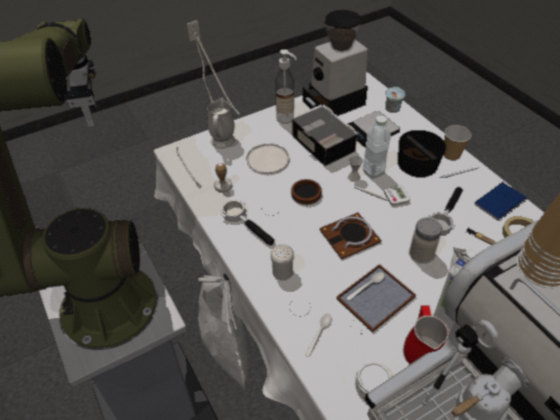

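View pics/d0.png

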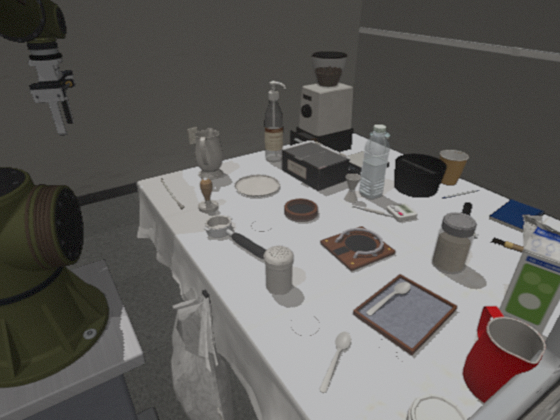

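Run:
```python
from h import *
for f in('s0','d0'):
    P=cloud(load(f));Z=P[...,2]
    print(f,np.isnan(Z).mean())
    m=(abs(P[...,0]-450)<400)&(abs(P[...,1])<600)&(Z>4)&(Z<200)
    n,l,st,ce=cv2.connectedComponentsWithStats(m.astype(np.uint8))
    for i in range(1,n):
        if st[i,4]>60:
            q=P[l==i];print(st[i],q.min(0).round(),q.max(0).round(),np.median(q,0).round())
```

```text
s0 0.003954081632653061
[ 274   71   71   95 2678] [760. 148.   4.] [850. 482. 200.] [786. 285.  78.]
[ 207   97   30   52 1110] [500. 382.   4.] [631. 515. 151.] [544. 419. 104.]
[246 142  30  16 107] [576. 315.   4.] [697. 367.  17.] [645. 339.   7.]
[173 147  29  42 126] [374. 265.   4.] [399. 499.  35.] [380. 341.  23.]
[347 156  16  26 247] [806.  39.   4.] [850. 110.  80.] [827.  59.  53.]
[213 162  20  31 352] [425. 212.   4.] [502. 342.  97.] [448. 236.  21.]
[289 178  33  27 645] [607.  23.   4.] [715. 147.  30.] [659.  78.  12.]
[354 186  29  12  68] [803. -58.   4.] [850.  26.  15.] [828. -24.   7.]
[220 199  56  47 743] [387. -49.   4.] [492. 185.  35.] [442.  89.  21.]
[ 318  212   63   47 1658] [ 604. -200.    4.] [755. -58.  31.] [ 672. -136.   12.]
[ 408  217   34   47 1152] [ 771. -326.    4.] [ 840. -256.  130.] [ 791. -301.   91.]
[ 121  242   36   87 1267] [  50. -113.    4.] [140. 149. 200.] [ 81. -44.  17.]
[269 244  26  37 689] [ 413. -173.    4.] [505. -53.  99.] [ 436. -157.   80.]
[ 336  264   81   68 2203] [ 521. -416.    4.] [ 705. -255.   21.] [ 610. -338
[... 620 characters left out ...]
5. 120.  26.] [660.  75.  13.]
[353 205  34  11  75] [805. -66.   4.] [849.  24.  10.] [832. -25.   6.]
[ 431  212   46   62 2024] [ 772. -327.    4.] [ 841. -259.  125.] [ 787. -303.   81.]
[ 204  215   90   79 2102] [ 389. -175.    4.] [479. 153.  96.] [ 439. -141.   27.]
[  39  218   70  141 3792] [  50. -114.    4.] [127.  69. 200.] [ 78. -47.  49.]
[ 320  226   76   45 1932] [ 607. -199.    4.] [748. -67.  28.] [ 670. -141.   12.]
[  406   247   154   173 12877] [ 429. -600.    4.] [ 726. -458.  200.] [ 612. -520.   84.]
[ 353  274  105   81 4309] [ 523. -418.    4.] [ 706. -264.   18.] [ 610. -345.    6.]
[322 331  29  58 306] [ 376. -388.    4.] [ 481. -316.   12.] [ 427. -353.    6.]
```

Scene view: tamper (222,178), portafilter basket (234,210) with its handle to (270,240), shaker (282,262), loose spoon (318,335), seat (306,190), round tray (268,157), cradle (350,235), spoon tray (376,296), jug (221,122). The side view agrees; next I fit positions in both.

```bash
cat > fit.py <<'E'
from h import *
from scipy.optimize import least_squares
def circ(q,r=None):
    x0=[*np.median(q[:,:2],0)]+([] if r else [30])
    f=lambda p:np.hypot(q[:,0]-p[0],q[:,1]-p[1])-(r or p[2])
    return least_squares(f,x0,loss='soft_l1').x.round(1)
def box(P,x,y,z):
    m=(P[...,0]>x[0])&(P[...,0]<x[1])&(P[...,1]>y[0])&(P[...,1]<y[1])&(P[...,2]>z[0])&(P[...,2]<z[1]);return P[m]
E
python3 - <<'E'
from fit import *
for f in('s0','d0'):
    P=cloud(load(f));print(f)
    print('table z',np.nanmedian(box(P,(500,560),(-60,40),(-20,20))[:,2]))
    T=(415,510),(190,275)
    q=box(P,*T,(60,110));print('tamper top',len(q),q[:,2].max(),q[q[:,2]>88].mean(0),'knob',circ(box(P,*T,(60,80)),18))
    q=box(P,*T,(5,17));print(' foot',len(q),circ(q,28.5),circ(box(P,*T,(17,22))))
    S=(395,520),(-200,-110)
    for a,b,r in((10,60,28.5),(70,80,31)):
        q=box(P,*S,(a,b));print('shaker',a,len(q),circ(q,r))
    print(' top',box(P,*S,(70,130))[:,2].max())
    print(np.histogram(box(P,(565,710),(270,400),(-5,20))[:,2],12))
    q=box(P,(560,715),(255,415),(7,13));print('rtray rim',len(q),circ(q),circ(q,71))
    q=box(P,(595,730),(10,140),(20,28));print('seat rim',len(q),circ(q,43), q[:,2].mean())
    q=box(P,(625,695),(40,110),(4,12));print('seat floor',len(q),q.mean(0))
    q=box(P,(595,765),(-215,-50),(18,30));print('hoop',len(q),circ(q,47),circ(q))
    q=box(P,(595,765),(-215,-50),(9,14));print('cr base',cv2.minAreaRect(q[:,:2].astype(np.float32)))
    q=box(P,(500,720),(-430,-240),(10,17));print('sp tray',cv2.minAreaRect(q[:,:2].astype(np.float32)))
    q=box(P,(360,490),(-400,-300),(4,20));print('spoon',len(q),cv2.minAreaRect(q[:,:2].astype(np.float32)))
    q=box(P,(380,480),(-60,190),(4,50));print('pf',len(q),cv2.minAreaRect(q[:,:2].astype(np.float32)), q[:,2].max())
E
```

```text
s0
table z 0.13988800708125382
tamper top 131 96.84010101184572 [450.62111339 241.97088736  91.40407662] knob [452.4 247.2]
 foot 151 [455.9 249.6] [445.2 235.9  14.8]
shaker 10 227 [ 444.8 -140.5]
shaker 70 61 [ 445.4 -139.6]
 top 99.22088328136851
(array([ 68, 143, 204, 204, 176, 107,  58,  32,  20,  13,   2,   2]), array([-4.9742339 , -3.15576468, -1.33729546,  0.48117376,  2.29964298,
        4.1181122 ,  5.93658142,  7.75505065,  9.57351987, 11.39198909,
       13.21045831, 15.02892753, 16.84739675]))
rtray rim 100 [634.3 284.   67.5] [634.  279.7]
seat rim 175 [656.8  77.1] 23.05737479456075
seat floor 217 [662.49273146  82.75820701   8.34324454]
hoop 203 [ 686.7 -132.8] [ 684.7 -132.3   49.7]
cr base ((675.1793212890625, -133.13897705078125), (129.09698486328125, 137.7169647216797), 86.51853942871094)
sp tray ((599.220458984375, -340.57171630859375), (190.7586212158203, 133.45790100097656), 9.162598609924316)
spoon 228 ((426.369873046875, -351.685791015625), (124.87600708007812, 97.386962890625), 1.5579066276550293)
pf 826 ((430.6792907714844, 65.14698791503906), (99.188858032
[... 519 characters left out ...]
793357  ,
        9.04711702, 10.30087703, 11.55463705]))
rtray rim 67 [637.  278.4  70. ] [636.7 277.2]
seat rim 181 [659.1  74.7] 22.198126352664485
seat floor 195 [665.95138953  83.64847811   8.31030081]
hoop 259 [ 688.3 -134.9] [ 686.9 -134.8   49.6]
cr base ((677.28125, -133.37213134765625), (126.43940734863281, 135.9218292236328), 86.94510650634766)
sp tray ((614.2578125, -340.1025085449219), (166.49095153808594, 131.92843627929688), 9.42835521697998)
spoon 307 ((427.2056884765625, -350.5896301269531), (122.26903533935547, 25.397090911865234), 29.09893798828125)
pf 875 ((433.1802673339844, 50.96090316772461), (83.19623565673828, 204.7017822265625), 2.4240095615386963) 29.61242662011591
```

```bash
cat >> h.py <<'E'
def tool():
    s=manip.read_state(); return np.array(s['eef_pos']),R.from_euler('xyz',s['eef_rot'])
def go(x,y,z,yaw=None):
    "turn (units) to yaw, then shift in units of 40 mm along the turned tool axes"
    p,r=tool(); yw=manip.read_state()['eef_rot'][2]
    yaw=yw if yaw is None else yaw
    r2=R.from_euler('xyz',[np.pi,0,yaw])
    tv=(r.inv()*r2).as_rotvec()/np.pi
    print('turn',tv.round(4),'shift',(r2.inv().apply(np.array([x,y,z])-p)/40).round(3),'yaw',yaw)
E
python3 - <<'E'
from h import *
c=manip.camera('wrist')
p,r=tool();T=c['T'];print(c['camera_matrix'],r.inv().apply(T[:3,3]-p),(r.inv().as_matrix()@T[:3,:3]).round(3))
go(520,200,330,np.pi/2)
E
```

```text
[[312.42178494   0.         278.79488514]
 [  0.         312.42178494 201.91631669]
 [  0.           0.           1.        ]] [ 8.34221473e+01  5.35096781e-03 -1.79534346e+02] [[ 0.001 -0.959 -0.284]
 [ 1.     0.001  0.   ]
 [-0.    -0.284  0.959]]
turn [-2.000e-04  2.000e-04  3.998e-01] shift [-8.069  8.744 -3.124] yaw 1.5707963267948966
```

```bash
r="0 0 -.39 0 0 .05"; python3 -m creep '0 0 -.39 0 0 .05;0 0 -.39 0 0 .05;0 0 -.39 0 0 .05;0 0 -.39 0 0 .05;0 0 -.39 0 0 .05;0 0 -.39 0 0 .05;0 0 -.39 0 0 .05;0 0 -.39 0 0 .05'
python3 -m creep '-.8 .52 0 0 0 0;-.8 .52 0 0 0 0;-.8 .52 0 0 0 0;-.8 .52 0 0 0 0;-.8 .52 0 0 0 0;-.8 .52 0 0 0 0;-.8 .52 0 0 0 0;-.8 .52 0 0 0 0;-.8 .52 0 0 0 0;-.8 .52 0 0 0 0;-.8 .52 0 0 0 0;-.8 .52 0 0 0 0;-.8 .52 0 0 0 0;-.8 .52 0 0 0 0;-.6 .5 0 0 0 0;0 0 0 0 0 0'
python3 -c "
from h import *
shot('wrist','w0')"
```

```text
clock: 1.15
eef_pos: [170.3, 522.9, 330.5]
eef_rot: [-3.141, 0.0, 1.565]
wrist_force: [-0.1, -1.0, 0.7]
finger_gap: 93.9
finger_force: 0.0
clock: 3.15
eef_pos: [481.7, 49.6, 329.6]
eef_rot: [-3.14, 0.0, 1.568]
wrist_force: [0.9, 0.2, 0.4]
finger_gap: 94.0
finger_force: 0.0
```

View pics/w0.png

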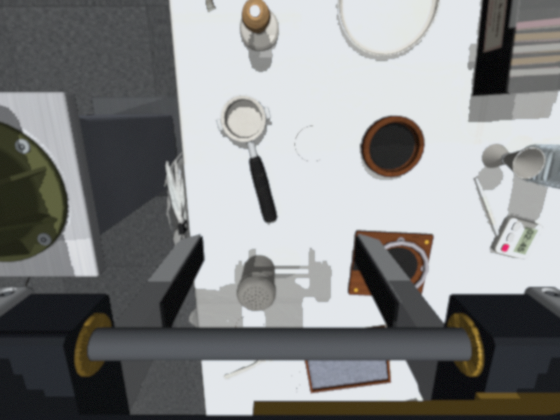

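Wrist view: tamper knob (256,14), basket (243,120), handle end (267,215), seat (393,146), tray rim centre about (388,5), shaker lid (257,290), cradle hoop (403,264), spoon tray (347,360) partly hidden by the fingers. I take a second wrist viewpoint 120 mm farther along +y.

```bash
python3 -m creep '.6 0 0 0 0 0;.6 0 0 0 0 0;.6 0 0 0 0 0;.6 0 0 0 0 0;.6 0 0 0 0 0;0 0 0 0 0 0;0 0 0 0 0 0'
python3 - <<'E'
from fit import *
shot('wrist','w1')
for f in('w0','w1'):
    c=load(f);P=cloud(c);print(f)
    print('table z',np.nanmedian(box(P,(500,560),(0,60),(-20,20))[:,2]))
    T=(415,510),(190,290)
    q=box(P,*T,(60,110));print('tamper',len(q),q[:,2].max(),q[q[:,2]>85].mean(0))
    q=box(P,*T,(5,22));print(' foot',len(q),circ(q),cv2.minEnclosingCircle(q[:,:2].astype(np.float32)))
    q=box(P,(395,520),(-200,-110),(80,130));print('shaker',q[:,2].max() if len(q) else 0,len(q) and cv2.minEnclosingCircle(q[:,:2].astype(np.float32)))
    q=box(P,(560,715),(200,415),(6,13));print('rtray',len(q),len(q)and circ(q))
    q=box(P,(595,730),(10,140),(19,28));print('seat',len(q),circ(q),q[:,2].mean(),box(P,(635,685),(50,100),(4,12)).mean(0))
    q=box(P,(380,500),(-60,190),(6,50)).astype(np.float32)
    b=q[q[:,1]>80];print('pf basket',cv2.minEnclosingCircle(b[:,:2]),b[:,2].max())
    h=q[q[:,1]<40];k=cv2.fitLine(h[:,:2],cv2.DIST_L2,0,.01,.01).ravel();print(' handle',k,h.min(0),h.max(0))
E
```

```text
clock: 4.08
eef_pos: [480.9, 170.7, 330.3]
eef_rot: [3.142, 0.0, 1.571]
wrist_force: [-1.2, -0.2, 0.0]
finger_gap: 94.0
finger_force: 0.0
w0
table z 0.079840490699155
tamper 791 94.88531414120791 [452.50119495 243.54235164  89.34467092]
 foot 787 [451.5 248.3  23.9] ((452.4363098144531, 244.94361877441406), 28.823270797729492)
shaker 96.6330947243759 ((444.06011962890625, -141.2481231689453), 30.9570369720459)
rtray 357 [633.9 279.7  69.9]
seat 1043 [657.2  77.8  43. ] 22.65116213152912 [660.01064623  75.31291923   8.59295943]Traceback (most recent call last):
  File "<stdin>", line 13, in <module>
cv2.error: OpenCV(4.12.0) /io/opencv/modules/imgproc/src/shapedescr.cpp:201: error: (-215:Assertion failed) count >= 0 && (depth == CV_32F || depth == CV_32S) in function 'minEnclosingCircle'
```

View pics/w1.png

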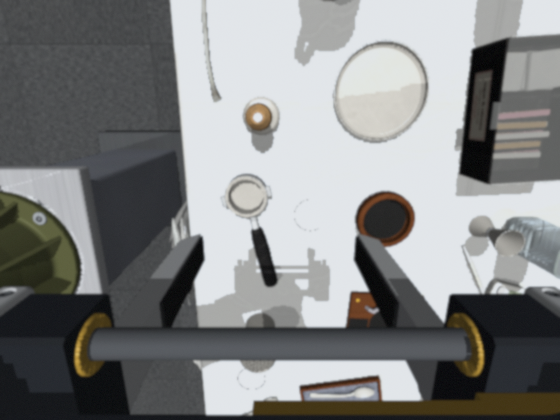

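Second wrist view: tamper (259,116), tray (381,91), seat (386,218), basket (247,195). I finish the fits and check the tray, seat and tamper in both views.

Run:
```python
from fit import *
A=np.ascontiguousarray
def mec(q): return cv2.minEnclosingCircle(A(q[:,:2],dtype=np.float32))
for f in('w0','w1'):
    c=load(f);P=cloud(c);print(f)
    T=(415,510),(190,290)
    q=box(P,*T,(60,110));print('tamper',len(q),q[:,2].max(),mec(q[q[:,2]>60]),mec(box(P,*T,(6,22))))
    q=box(P,(560,715),(200,415),(6,13));print('rtray',len(q),circ(q),mec(q))
    q=box(P,(595,730),(10,140),(19,28));print('seat',len(q),circ(q),mec(q),q[:,2].mean(),box(P,(635,685),(50,100),(4,12)).mean(0))
    q=box(P,(380,500),(-60,190),(6,50))
    b=q[q[:,1]>80];print('pf basket',mec(b),b[:,2].max(),circ(b[b[:,2]>26],32))
    h=q[q[:,1]<40];k=cv2.fitLine(A(h[:,:2],dtype=np.float32),cv2.DIST_L2,0,.01,.01).ravel();print(' handle',k,h.min(0),h.max(0))
go(453,245,180,np.pi/2)
```

```text
w0
tamper 791 94.88531414120791 ((452.5472717285156, 244.62850952148438), 18.33359146118164) ((452.4363098144531, 244.94361877441406), 28.823270797729492)
rtray 357 [633.9 279.7  69.9] ((634.5386962890625, 277.5645751953125), 71.77843475341797)
seat 1043 [657.2  77.8  43. ] ((657.8837280273438, 77.30986785888672), 47.781742095947266) 22.65116213152912 [660.01064623  75.31291923   8.59295943]
pf basket ((427.31671142578125, 119.70675659179688), 41.2857780456543) 30.31176181770445 [427.1 120.5]
 handle [ 2.4138528e-01 -9.7042936e-01  4.5699771e+02 -1.0469078e+00] [434.99633863 -46.73503118  12.20405316] [477.78055594  39.94999739  28.83026246]
w1
tamper 598 94.74482777982814 ((452.41021728515625, 245.00640869140625), 18.393802642822266) ((452.3857421875, 245.13479614257812), 28.532474517822266)
rtray 759 [634.1 280.   69.9] ((634.799560546875, 280.365966796875), 72.04669952392578)
seat 757 [657.5  78.6  42.8] ((658.2010498046875, 78.06187438964844), 47.74828338623047) 22.524918829617313 [660.08456485  75.04797244   8.5864371 ]
pf basket ((426.91070556640625, 120.24095153808594), 41.543617248535156) 30.235263324988352 [427.2 120.9]
 handle [ 2.4556096e-01 -9.6938115e-01  4.5741351e+02 -7.2741318e-01] [435.09493193 -46.32638523  12.15205563] [477.5803897   39.83254849  28.35188236]
turn [ 0.      0.     -0.0002] shift [ 1.864 -0.7    3.759] yaw 1.5707963267948966
```

```bash
python3 - <<'E'
from fit import *
for f in('d0','w0','w1'):
    P=cloud(load(f))
    for a in range(26,92,8):
        q=box(P,(415,490),(210,280),(a,a+8))
        if len(q)>3:
            d=np.hypot(q[:,0]-452.5,q[:,1]-245);print(f,a,len(q),np.percentile(d,[50,90]).round(1))
E
python3 -m creep '.62 -.236 .4 0 0 0;.62 -.236 .8 0 0 0;.62 -.236 .9 0 0 0;0 0 .9 0 0 0;0 0 .9 0 0 0;0 0 .9 0 0 0;0 0 .8 0 0 0;0 0 .6 0 0 0;0 0 .4 0 0 0;0 0 .2 0 0 0;0 0 .1 0 0 0;0 0 .05 0 0 0;0 0 0 0 0 0' 0
```

```text
d0 26 11 [ 8.3 11.9]
d0 34 14 [11.4 13.4]
d0 42 21 [12.7 15.5]
d0 50 25 [15.4 17.8]
d0 58 30 [16.7 19.8]
d0 66 33 [17.1 20.7]
d0 74 37 [16.2 19.5]
d0 82 47 [12.8 17. ]
d0 90 12 [5.9 8.3]
w0 66 51 [18.1 18.4]
w0 74 95 [17.2 17.8]
w0 82 411 [13.3 15.9]
w0 90 233 [6.8 9.5]
w1 66 23 [18.1 18.4]
w1 74 58 [17.3 17.7]
w1 82 338 [13.5 16.1]
w1 90 179 [6.9 9.6]
clock: 5.75
eef_pos: [453.1, 245.3, 52.6]
eef_rot: [3.141, -0.0, 1.57]
wrist_force: [-0.1, 0.8, 0.7]
finger_gap: 93.9
finger_force: 0.0
```

```bash
python3 -m creep '0 0 .11 0 0 0;0 0 0 0 0 0;0 0 0 0 0 0;0 0 0 0 0 0;0 0 0 0 0 0;0 0 0 0 0 0;0 0 0 0 0 0;0 0 0 0 0 0' 1 35
python3 -c "
from h import *
go(657.7,77.8,120)"
```

```text
clock: 6.75
eef_pos: [453.1, 245.2, 47.9]
eef_rot: [3.141, -0.0, 1.57]
wrist_force: [0.9, -1.0, 0.2]
finger_gap: 34.2
finger_force: 35.0
turn [ 0.0001 -0.     -0.    ] shift [-4.181  5.118 -1.802] yaw 1.5701459956205723
```

```bash
python3 -m creep '0 0 -.4 0 0 0;0 0 -.7 0 0 0;0 0 -.7 0 0 0;-.25 .3 0 0 0 0;-.5 .62 0 0 0 0;-.5 .62 0 0 0 0;-.5 .62 0 0 0 0;-.5 .62 0 0 0 0;-.5 .62 0 0 0 0;-.5 .62 0 0 0 0;-.5 .62 0 0 0 0;-.43 .48 0 0 0 0;0 0 0 0 0 0;0 0 0 0 0 0'
python3 - <<'E'
from h import *
go(657.7,77.6,56.5)
c=shot('side','d1')
cv2.imwrite('pics/d1c.png',cv2.resize(c['color'][130:330,180:400,::-1],None,fx=3,fy=3))
E
```

```text
clock: 8.5
eef_pos: [657.2, 77.7, 118.8]
eef_rot: [-3.14, -0.0, 1.57]
wrist_force: [-0.3, -0.6, -3.0]
finger_gap: 34.3
finger_force: 35.0
turn [-0.0005 -0.      0.    ] shift [-0.002  0.014  1.558] yaw 1.5699950355559094
```

View pics/d1c.png

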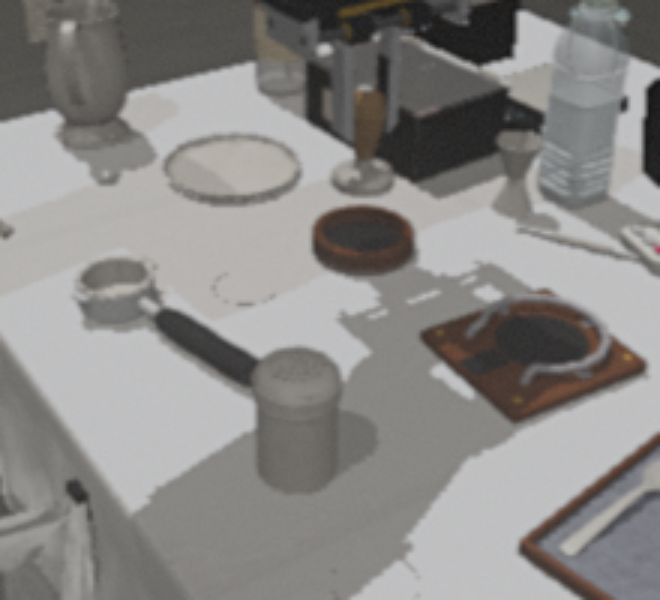

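The crop shows the tamper held upright over the seat (364,240). I check the clearance to the bottle before lowering.

Run:
```python
from fit import *
for f in('s0','d0','w0','w1'):
    q=box(cloud(load(f)),(600,780),(-60,150),(32,350))
    print(f,len(q))
    for a in(32,60,100,140,180,220):
        k=q[(q[:,2]>a)&(q[:,2]<a+40)]
        if len(k)>5:print(a,len(k),np.percentile(k,[2,98],axis=0).round().tolist())
```

```text
s0 1
d0 0
w0 0
w1 0
```

```bash
python3 -m creep '0 .014 .5 0 0 0;0 0 .5 0 0 0;0 0 .3 0 0 0;0 0 .15 0 0 0;0 0 .06 0 0 0;0 0 .03 0 0 0;0 0 .02 0 0 0;0 0 0 0 0 0;0 0 0 0 0 0'
```

```text
clock: 9.68
eef_pos: [658.3, 77.9, 57.6]
eef_rot: [3.141, -0.0, 1.57]
wrist_force: [-0.0, -0.5, -3.7]
finger_gap: 34.4
finger_force: 35.0
```

```bash
python3 -m creep '0 0 .03 0 0 0;0 0 .02 0 0 0;0 0 0 0 0 0;0 0 0 0 0 0'
```

```text
clock: 10.18
eef_pos: [658.4, 77.9, 55.9]
eef_rot: [3.141, -0.0, 1.57]
wrist_force: [-1.8, -0.0, 3.7]
finger_gap: 34.7
finger_force: 35.0
```

```bash
python3 -m creep '0 0 0 0 0 0;0 0 0 0 0 0;0 0 0 0 0 0;0 0 0 0 0 0;0 0 -.3 0 0 0;0 0 -.7 0 0 0;0 0 -.9 0 0 0;0 0 -.9 0 0 0;0 0 -.8 0 0 0;0 0 0 0 0 0' 0
python3 - <<'E'
from fit import *
go(444.8,-141,190,np.pi/2)
c=shot('side','d2');P=cloud(c)
for a,b in((26,45),(45,60),(60,80),(80,100)):
    q=box(P,(600,720),(20,140),(a,b));print(a,len(q),q.mean(0).round(1),q[:,2].max())
E
```

```text
clock: 11.42
eef_pos: [659.2, 77.9, 203.1]
eef_rot: [3.136, -0.0, 1.57]
wrist_force: [-0.1, -0.1, -0.1]
finger_gap: 93.9
finger_force: 0.0
turn [ 0.0017 -0.0001 -0.0002] shift [-5.473 -5.359  0.327] yaw 1.5707963267948966
26 37 [655.8  71.4  34.8] 44.50336418897689
45 34 [653.9  68.3  53.4] 59.82828400426126
60 73 [652.1  66.3  70.8] 79.78241727004024
80 107 [654.   69.4  90.5] 99.98622851497294
```

```bash
python3 -m creep '-.3 -.3 0 0 0 0;-.6 -.6 0 0 0 0;-.7 -.68 0 0 0 0;-.7 -.68 0 0 0 0;-.7 -.68 0 0 0 0;-.7 -.68 0 0 0 0;-.7 -.68 0 0 0 0;-.67 -.66 0 0 0 0;-.4 -.4 0 0 0 0;0 0 0 0 0 0;0 0 0 0 0 0'
python3 - <<'E'
from fit import *
go(444.8,-141,26,np.pi/2)
c=shot('wrist','w2')
E
```

```text
clock: 12.85
eef_pos: [444.0, -140.4, 199.0]
eef_rot: [-3.141, -0.0, 1.57]
wrist_force: [0.8, -0.6, -0.9]
finger_gap: 94.0
finger_force: 0.0
turn [-0.0002 -0.0001 -0.0002] shift [-0.016  0.021  4.326] yaw 1.5707963267948966
```

View pics/w2.png

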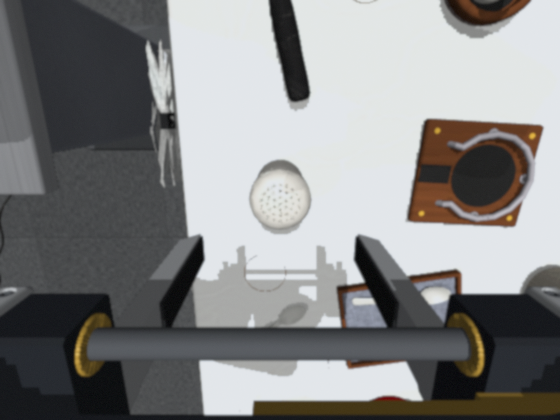

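Wrist view: shaker lid (280,198) below the gripper, cradle (476,173) in full view with its gap towards the robot, spoon tray (400,318), spoon bowl (292,313). I descend and grip the can.

```bash
python3 - <<'E'
from fit import *
P=cloud(load('w2'))
q=box(P,(395,500),(-200,-90),(72,130));print(cv2.minEnclosingCircle(np.ascontiguousarray(q[:,:2],dtype=np.float32)),q[:,2].max())
q=box(P,(595,765),(-215,-50),(19,30));print('hoop',len(q),circ(q,47),circ(q))
q=box(P,(595,765),(-215,-50),(8,30));print('cr base',cv2.minAreaRect(np.ascontiguousarray(q[:,:2],dtype=np.float32)))
E
python3 -m creep '0 0 .3 0 0 0;0 0 .6 0 0 0;0 0 .8 0 0 0;0 0 .8 0 0 0;0 0 .7 0 0 0;0 0 .5 0 0 0;0 0 .3 0 0 0;0 0 .2 0 0 0;0 0 .1 0 0 0;0 0 0 0 0 0'
```

```text
((444.2583312988281, -142.1516876220703), 30.957216262817383) 97.10272998789247
hoop 1453 [ 685.9 -132.1] [ 683.9 -132.1   49.5]
cr base ((675.8101806640625, -132.05081176757812), (125.9360580444336, 136.51553344726562), 86.97473907470703)
clock: 14.15
eef_pos: [443.8, -140.9, 27.6]
eef_rot: [3.141, 0.0, 1.57]
wrist_force: [-0.8, -0.3, 0.5]
finger_gap: 93.6
finger_force: 0.0
```

```bash
python3 -m creep '0 0 0 0 0 0;0 0 0 0 0 0;0 0 0 0 0 0;0 0 0 0 0 0;0 0 0 0 0 0;0 0 0 0 0 0' 1 20
python3 -c "
from h import *
go(634.3,280,150,np.pi/2)"
```

```text
clock: 14.9
eef_pos: [443.8, -140.8, 27.5]
eef_rot: [3.141, 0.0, 1.57]
wrist_force: [1.0, 0.5, 1.8]
finger_gap: 60.2
finger_force: 20.0
turn [ 0.0001  0.     -0.0002] shift [10.521  4.762 -3.062] yaw 1.5707963267948966
```

```bash
python3 -m creep '0 0 -.2 0 0 0;0 0 -.5 0 0 0;0 0 -.6 0 0 0;0 0 -.6 0 0 0;0 0 -.6 0 0 0;0 0 -.4 0 0 0;0 0 -.2 0 0 0'
python3 -m creep '.2 .1 0 0 0 0;.4 .2 0 0 0 0;.6 .28 0 0 0 0;.7 .32 0 0 0 0;.7 .32 0 0 0 0;.7 .32 0 0 0 0;.7 .32 0 0 0 0;.7 .32 0 0 0 0;.7 .32 0 0 0 0;.7 .32 0 0 0 0;.7 .32 0 0 0 0;.7 .32 0 0 0 0;.7 .32 0 0 0 0;.7 .32 0 0 0 0;.6 .28 0 0 0 0;.5 .22 0 0 0 0;.35 .13 0 0 0 0;.2 .05 0 0 0 0;0 0 0 0 0 0;0 0 0 0 0 0'
python3 -c "
from h import *
go(634.3,280.8,29.5,np.pi/2)
shot('side','d3')"
```

```text
clock: 15.78
eef_pos: [443.7, -140.8, 152.1]
eef_rot: [3.141, 0.0, 1.57]
wrist_force: [-0.7, 0.7, -2.4]
finger_gap: 59.8
finger_force: 20.0
clock: 18.27
eef_pos: [635.0, 280.7, 151.2]
eef_rot: [-3.141, 0.0, 1.57]
wrist_force: [-1.0, 0.3, -2.2]
finger_gap: 60.2
finger_force: 20.0
turn [-0.0001  0.0001 -0.0003] shift [ 3.000e-03 -1.800e-02  3.044e+00] yaw 1.5707963267948966
```

View pics/d3.png

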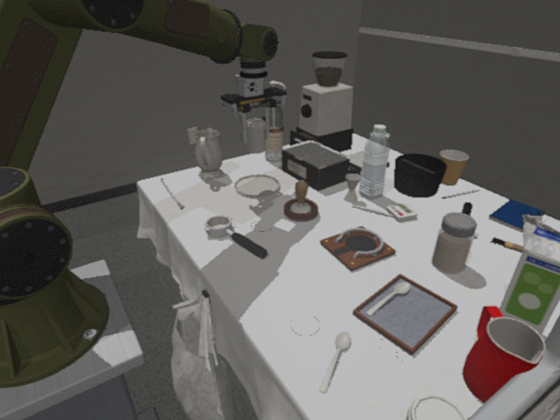

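Side view: the shaker hangs upright at (257,135) over the tray (258,187), and the tamper stands in its seat at (301,205). Lowering.

```bash
python3 -m creep '0 0 .3 0 0 0;0 0 .6 0 0 0;0 0 .6 0 0 0;0 0 .6 0 0 0;0 0 .4 0 0 0;0 0 .25 0 0 0;0 0 .12 0 0 0;0 0 .06 0 0 0;0 0 .03 0 0 0;0 0 .02 0 0 0;0 0 .02 0 0 0;0 0 0 0 0 0;0 0 0 0 0 0'
```

```text
clock: 19.95
eef_pos: [635.2, 281.1, 31.5]
eef_rot: [3.142, -0.0, 1.57]
wrist_force: [-0.7, -0.1, -2.4]
finger_gap: 60.1
finger_force: 20.0
```

```bash
python3 -m creep '0 0 .03 0 0 0;0 0 .02 0 0 0;0 0 0 0 0 0;0 0 0 0 0 0'
```

```text
clock: 20.45
eef_pos: [635.1, 281.1, 29.4]
eef_rot: [-3.141, 0.0, 1.57]
wrist_force: [-0.7, 0.1, -2.8]
finger_gap: 60.3
finger_force: 20.0
```

```bash
python3 -m creep '0 0 .02 0 0 0;0 0 0 0 0 0;0 0 0 0 0 0'
```

```text
clock: 20.82
eef_pos: [635.4, 281.2, 29.2]
eef_rot: [3.141, -0.0, 1.57]
wrist_force: [-1.0, -0.7, 4.2]
finger_gap: 60.5
finger_force: 20.0
```

```bash
python3 -m creep '0 0 0 0 0 0;0 0 0 0 0 0;0 0 0 0 0 0;0 0 -.2 0 0 0;0 0 -.5 0 0 0;0 0 -.8 0 0 0;0 0 -.9 0 0 0;0 0 -.9 0 0 0;0 0 -.9 0 0 0;0 0 -.9 0 0 0;0 0 -.9 0 0 0;0 0 -.6 0 0 0' 0
python3 -c "
from h import *
go(480,-200,330,np.pi/2)"
```

```text
clock: 22.32
eef_pos: [635.1, 281.0, 296.6]
eef_rot: [3.138, -0.001, 1.57]
wrist_force: [0.2, -0.4, -0.2]
finger_gap: 94.1
finger_force: 0.0
turn [ 0.0011 -0.0004 -0.0002] shift [-12.026  -3.877  -0.835] yaw 1.5707963267948966
```

```bash
python3 -m creep '-.4 -.12 -.05 0 0 0;-.8 -.26 -.05 0 0 0;-.9 -.29 -.05 0 0 0;-.9 -.29 -.05 0 0 0;-.9 -.29 -.05 0 0 0;-.9 -.29 -.05 0 0 0;-.9 -.29 -.05 0 0 0;-.9 -.29 -.05 0 0 0;-.9 -.29 -.05 0 0 0;-.9 -.29 -.05 0 0 0;-.9 -.29 -.05 0 0 0;-.9 -.29 -.05 0 0 0;-.9 -.29 -.05 0 0 0;-.8 -.25 -.05 0 0 0;0 0 0 0 0 0;0 0 0 0 0 0'
python3 - <<'E'
from fit import *
shot('wrist','w3');shot('side','d4');shot('scene','s4')
E
```

```text
clock: 24.32
eef_pos: [482.1, -194.3, 321.5]
eef_rot: [3.141, 0.0, 1.57]
wrist_force: [0.4, 0.3, 0.0]
finger_gap: 94.0
finger_force: 0.0
```

View pics/w3.png

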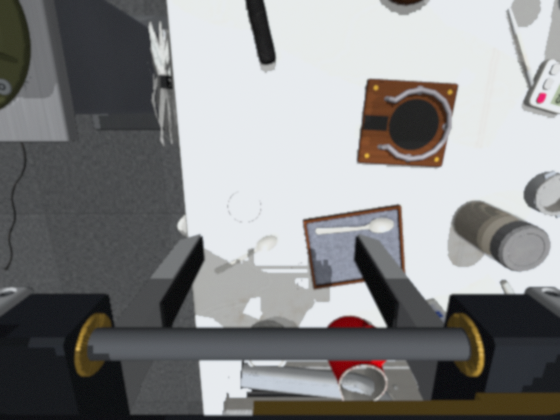

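View pics/s4.png

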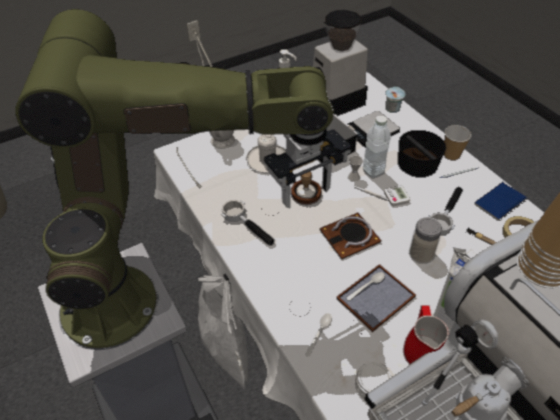

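Wrist view: loose spoon bowl (266,243) with its handle running to (220,268); spoon tray centred at (355,246), stored spoon (356,228) in its +y half, free half below it; cradle hoop (413,124). Scene view: shaker on the tray (266,147), tamper in the seat (306,187).

Run:
```python
from fit import *
A=lambda q:np.ascontiguousarray(q[:,:2],dtype=np.float32)
for f in('w2','w3','d4','d0','s0'):
    P=cloud(load(f));print(f)
    for zt in(2.5,4):
        q=box(P,(365,495),(-405,-300),(zt,14))
        if len(q)<20: continue
        q=q[q[:,0]>380]
        k=cv2.fitLine(A(q),cv2.DIST_HUBER,0,.01,.01).ravel()
        t=(q[:,:2]-k[2:])@k[:2]; n=(q[:,:2]-k[2:])@[-k[1],k[0]]
        print(' spoon',zt,len(q),k.round(3),np.percentile(t,[0,1,99,100]).round(1),np.percentile(n,[1,99]).round(1),q[:,2].max())
        for lo in(10,30,40,50):
            m=(t>lo)&(t<lo+10)
            if m.sum()>3: print('   t',lo,m.sum(),(k[2:]+np.median(t[m])*k[:2]+np.median(n[m])*np.array([-k[1],k[0]])).round(1),np.ptp(n[m]).round(1),q[m][:,2].max().round(1))
    q=box(P,(505,720),(-440,-240),(9,18));
    if len(q)>50: print(' tray',cv2.minAreaRect(A(q)))
    q=box(P,(525,700),(-350,-260),(9,16))
```

```text
w2
 spoon 2.5 349 [ 9.08000e-01  4.19000e-01  4.54805e+02 -3.35558e+02] [-28.7 -25.3  26.4  27.8] [-10.4  14.6] 11.261820198486532
   t 10 79 [ 469.4 -330.5] 26.5 8.3
 spoon 4 261 [ 9.02000e-01  4.32000e-01  4.52821e+02 -3.36245e+02] [-26.6 -23.6  28.9  30. ] [-10.9  14.6] 11.261820198486532
   t 10 44 [ 469.3 -335.2] 26.8 8.3
 tray ((612.3123779296875, -338.78411865234375), (163.95494079589844, 134.1127471923828), 9.509417533874512)
w3
 spoon 2.5 391 [   0.855    0.518  429.625 -349.456] [-58.4 -56.7  55.2  56.4] [-12.1  12.6] 12.552816563066472
   t 10 33 [ 443.3 -340.9] 13.6 11.9
   t 30 46 [ 462.  -336.1] 76.4 7.8
   t 40 59 [ 468.3 -326.2] 24.7 8.0
   t 50 27 [ 474.3 -321.5] 15.3 8.2
 spoon 4 324 [   0.857    0.515  425.947 -351.618] [-54.1 -52.6  59.5  60.6] [-11.9  12.6] 12.552816563066472
   t 10 21 [ 439.  -343.3] 5.9 11.9
   t 30 36 [ 458.5 -339.2] 25.4 7.8
   t 40 30 [ 468.7 -331.9] 24.7 7.2
   t 50 39 [ 473.  -322.8] 20.0 8.0
 tray ((612.1448364257812, -338.67987060546875), (163.74362182617188, 132.69076538085938), 9.568089485168457)
d4
 spoon 2.5 362 [   0.843    0.538  
[... 1128 characters left out ...]
85449219), (166.49095153808594, 131.92843627929688), 9.42835521697998)
s0
 spoon 2.5 395 [   0.844    0.537  429.214 -350.679] [-66.6 -56.8  64.9  79.3] [-67.7  55.2] 13.857674524940649
   t 10 39 [ 442.1 -343.8] 124.0 11.4
   t 30 32 [ 459.7 -331.5] 91.6 12.6
   t 40 42 [ 466.8 -326.4] 75.8 10.4
   t 50 29 [ 474.  -320.8] 62.4 9.5
 spoon 4 207 [   0.836    0.549  428.548 -350.062] [-59.2 -55.   61.1  64.8] [-56.1  47.5] 13.857674524940649
   t 10 19 [ 440.9 -343.6] 118.1 11.4
   t 30 20 [ 455.2 -323.2] 91.6 12.6
   t 40 23 [ 466.2 -325.4] 71.6 10.4
   t 50 20 [ 474.  -320.2] 32.1 9.5
 tray ((600.1469116210938, -340.15582275390625), (192.77137756347656, 133.9568634033203), 9.191027641296387)
```

Run:
```python
from fit import *
for f in('s4','d4','w3'):
    P=cloud(load(f))
    for x0 in range(380,760,40):
        q=box(P,(x0,x0+40),(-600,-300),(60,300))
        if len(q)>5:print(f,x0,len(q),'ymax',np.percentile(q[:,1],98).round(),'zmax',np.percentile(q[:,2],[50,98]).round())
P=cloud(load('w3'));Q=cloud(load('d4'));Q2=cloud(load('w2'))
a=np.radians(9.5);c=np.array([613,-339.2]);M=np.array([[np.cos(a),np.sin(a)],[-np.sin(a),np.cos(a)]])
for P in(P,Q,Q2):
    q=box(P,(520,710),(-420,-255),(3,20));l=(q[:,:2]-c)@M.T
    m=(abs(l[:,0])<73)&(abs(l[:,1])<57);l=l[m];z=q[m,2]
    print('floor',np.median(z[l[:,1]<0]),'n',m.sum());s=l[(z>8)&(l[:,1]>10)];print('stored',len(s),s.min(0),s.max(0), s.mean(0))
    w=(q[:,:2]-c)@M.T; w=w[(q[:,2]>10)&((abs(w[:,0])>74)|(abs(w[:,1])>58))]; print('walls',w.min(0),w.max(0))
go(453.6,-335.4,60,.567)
```

```text
s4 380 92 ymax -556.0 zmax [67. 99.]
s4 420 300 ymax -554.0 zmax [67. 97.]
s4 460 319 ymax -554.0 zmax [71. 96.]
s4 500 328 ymax -553.0 zmax [76. 97.]
s4 540 697 ymax -503.0 zmax [ 83. 297.]
s4 580 532 ymax -485.0 zmax [ 89. 270.]
s4 620 725 ymax -460.0 zmax [102. 171.]
s4 660 35 ymax -461.0 zmax [137. 196.]
s4 700 409 ymax -434.0 zmax [207. 236.]
s4 740 180 ymax -300.0 zmax [215. 234.]
d4 460 172 ymax -553.0 zmax [73. 76.]
d4 500 783 ymax -554.0 zmax [77. 95.]
d4 540 1917 ymax -505.0 zmax [ 81. 111.]
d4 580 1543 ymax -487.0 zmax [ 88. 113.]
d4 620 2336 ymax -461.0 zmax [ 98. 149.]
d4 660 17 ymax -463.0 zmax [131. 190.]
d4 700 4465 ymax -446.0 zmax [151. 232.]
d4 740 254 ymax -301.0 zmax [226. 235.]
w3 380 368 ymax -556.0 zmax [82. 98.]
w3 420 635 ymax -554.0 zmax [67. 95.]
w3 460 600 ymax -552.0 zmax [70. 76.]
w3 500 620 ymax -551.0 zmax [74. 81.]
w3 540 854 ymax -507.0 zmax [ 81. 112.]
w3 580 853 ymax -487.0 zmax [ 93. 113.]
w3 620 830 ymax -486.0 zmax [ 99. 113.]
w3 660 459 ymax -556.0 zmax [ 85. 104.]
w3 700 231 ymax -562.0 zmax [ 82. 104.]
w3 740 97 ymax -300.0 zmax [ 84. 121.]
floor 5.527359340115481 n 3797
stored 455 [-72.54534145  14.07260189] [66.09531938 55.44189948] [10.75208353 38.28137891]
walls [-82.63555226 -65.77485044] [81.10260346 66.86179725]
floor 5.554313470476188 n 3095
stored 230 [-69.47219244  12.05960208] [70.3467524  49.43325974] [10.98483408 37.84578948]
walls [-82.53891249 -67.05864271] [84.44071252 65.29071996]
floor 5.566696312727515 n 2035
stored 383 [-63.5603814   23.35288696] [65.7001527  50.42626262] [19.75563327 37.34483537]
walls [-82.59651553 -66.53802784] [81.35805929 67.47203432]
turn [ 1.000e-04 -0.000e+00  3.197e-01] shift [-2.505  2.597  6.524] yaw 0.567
```

Run:
```python
from fit import *
for f in('s0','d0','d4'):
    P=cloud(load(f))
    for x0 in range(560,770,15):
        q=box(P,(x0,x0+15),(-520,-200),(85,330))
        if len(q)>5:print(f,x0,len(q),'y',np.percentile(q[:,1],[90,97,100]).round(),'z',np.percentile(q[:,2],[5,50,98]).round())
```

```text
s0 575 60 y [-499. -496. -494.] z [ 87. 101. 115.]
s0 590 10 y [-489. -488. -488.] z [ 87. 108. 116.]
s0 605 22 y [-485. -485. -485.] z [ 89. 103. 113.]
s0 620 49 y [-478. -474. -471.] z [ 86. 104. 116.]
s0 635 147 y [-466. -458. -454.] z [ 88. 104. 113.]
s0 650 25 y [-466. -464. -462.] z [ 86. 103. 111.]
s0 695 192 y [-459. -457. -454.] z [ 90. 167. 208.]
s0 710 146 y [-446. -444. -439.] z [204. 218. 237.]
s0 725 60 y [-435. -432. -431.] z [222. 229. 237.]
s0 740 71 y [-439. -436. -436.] z [196. 225. 235.]
s0 755 74 y [-443. -440. -439.] z [193. 206. 230.]
d0 575 245 y [-499. -496. -494.] z [ 86.  99. 113.]
d0 590 53 y [-489. -487. -487.] z [ 87. 104. 113.]
d0 605 30 y [-487. -487. -487.] z [ 95. 109. 113.]
d0 620 115 y [-482. -478. -474.] z [ 87. 103. 114.]
d0 635 370 y [-464. -460. -458.] z [ 87. 104. 113.]
d0 650 103 y [-467. -463. -462.] z [ 86.  99. 112.]
d0 695 1428 y [-463. -461. -455.] z [ 92. 150. 203.]
d0 710 1938 y [-461. -451. -442.] z [ 94. 167. 227.]
d0 725 369 y [-440. -435. -431.] z [211. 226. 237.]
d0 740 96 y [-443. -440. -436.] z [222. 227. 235.]
d0 755 110 y [-455. -454. -452.] z [212. 227. 229.]
d4 575 243 y [-499. -497. -495.] z [ 86.  99. 113.]
d4 590 53 y [-489. -488. -487.] z [ 86. 102. 113.]
d4 605 28 y [-487. -487. -487.] z [ 94. 109. 113.]
d4 620 112 y [-483. -477. -473.] z [ 87. 104. 114.]
d4 635 380 y [-464. -460. -458.] z [ 87. 104. 113.]
d4 650 102 y [-469. -464. -463.] z [ 86.  98. 112.]
d4 695 1432 y [-463. -461. -455.] z [ 92. 150. 203.]
d4 710 1925 y [-462. -452. -443.] z [ 94. 167. 227.]
d4 725 375 y [-440. -435. -431.] z [212. 226. 237.]
d4 740 104 y [-443. -439. -437.] z [222. 227. 236.]
d4 755 101 y [-456. -454. -453.] z [212. 227. 229.]
```

```bash
python3 -m creep '0 0 .3 0 0 .0533;0 0 .5 0 0 .0533;0 0 .6 0 0 .0533;0 0 .6 0 0 .0533;0 0 .6 0 0 .0533;0 0 .6 0 0 .0532;-.42 .43 .6 0 0 0;-.42 .43 .6 0 0 0;-.42 .43 .6 0 0 0;-.42 .43 .6 0 0 0;-.42 .43 .4 0 0 0;-.4 .45 .2 0 0 0;0 0 0 0 0 0;0 0 0 0 0 0' .47
python3 - <<'E'
from h import *
go(453.6,-335.4,2.5,.567)
c=shot('wrist','w5')
E
```

```text
clock: 26.22
eef_pos: [453.8, -335.9, 73.2]
eef_rot: [3.141, -0.0, 0.566]
wrist_force: [-0.4, -0.1, -0.7]
finger_gap: 49.6
finger_force: 0.0
turn [ 0.0002 -0.0001 -0.0003] shift [ 0.002 -0.014  1.768] yaw 0.567
```

View pics/w5.png

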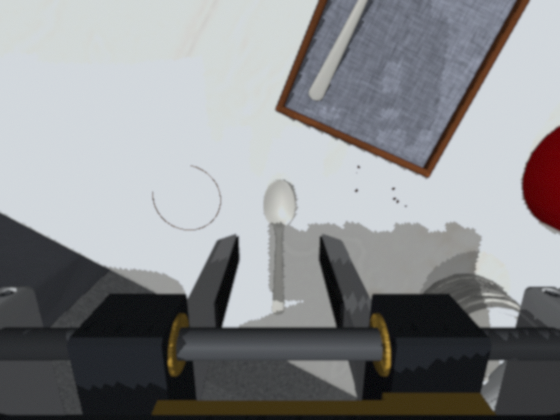

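Wrist close-up: bowl tip (280,179), bowl centre (280,203), handle end about (277,312), nearly parallel to the tool x axis. I refine by ray casting.

Run:
```python
from fit import *
c=load('w5');P=cloud(c)
q=box(P,(365,495),(-405,-300),(3.5,14));l=None
u=np.array([np.cos(.566),np.sin(.566)]);n=np.array([-u[1],u[0]]);o=np.array([453.8,-335.9])
a=(q[:,:2]-o)@u;b=(q[:,:2]-o)@n
k=abs(b)<20;a,b,z=a[k],b[k],q[k,2]
for lo in range(-100,40,10):
    m=(a>=lo)&(a<lo+10)
    if m.sum()>3:print(lo,m.sum(),b[m].min().round(1),b[m].max().round(1),z[m].max().round(1))
print('tip',a.max(),ray(c,280,179,5),ray(c,277,312,4))
```

```text
-100 30 -2.8 6.4 4.7
-90 98 -3.7 6.4 6.9
-80 88 -2.7 6.4 7.6
-70 93 -2.7 5.4 9.4
-60 86 -2.6 5.3 10.4
-50 79 -2.6 4.4 11.6
-40 75 -1.6 4.3 11.9
-30 79 -1.6 3.5 12.4
-20 108 -4.1 5.1 11.1
-10 260 -10.7 12.6 8.7
0 165 -12.3 13.4 7.4
10 187 -12.2 13.3 7.8
20 197 -9.6 10.7 9.2
tip 29.64407744983575 [ 478.41825081 -321.06077995    5.        ] [ 370.7214744  -386.51613345    4.        ]
```

```bash
python3 -m creep '0 -.015 .5 0 0 0;0 0 .5 0 0 0;0 0 .4 0 0 0;0 0 .2 0 0 0;0 0 .1 0 0 0;0 0 .05 0 0 0;0 0 0 0 0 0;0 0 0 0 0 0'
```

```text
clock: 27.28
eef_pos: [453.2, -335.9, 3.0]
eef_rot: [3.141, -0.0, 0.566]
wrist_force: [0.7, 0.5, 0.2]
finger_gap: 50.2
finger_force: 0.0
```

```bash
python3 -m creep '0 0 .02 0 0 0;0 0 0 0 0 0;0 0 0 0 0 0;0 0 0 0 0 0;0 0 0 0 0 0;0 0 0 0 0 0' 1 20
python3 -m creep '0 0 -.2 0 0 0;0 0 -.4 0 0 0;0 0 -.6 0 0 0;0 0 -.6 0 0 0;0 0 -.2 0 0 0;0 0 0 0 0 0'
python3 - <<'E'
from h import *
go(646.6,-357.9,80,.166)
c=shot('wrist','w6');c=shot('side','d6')
E
```

```text
clock: 28.02
eef_pos: [453.1, -335.7, 1.8]
eef_rot: [-3.142, 0.0, 0.566]
wrist_force: [0.3, 0.1, 0.6]
finger_gap: 23.3
finger_force: 20.0
clock: 28.78
eef_pos: [453.2, -335.8, 82.3]
eef_rot: [3.141, -0.0, 0.566]
wrist_force: [0.6, -0.8, -0.6]
finger_gap: 23.8
finger_force: 20.0
turn [ 3.000e-04 -1.000e-04  1.273e-01] shift [4.677 1.344 0.058] yaw 0.166
```

View pics/w6.png

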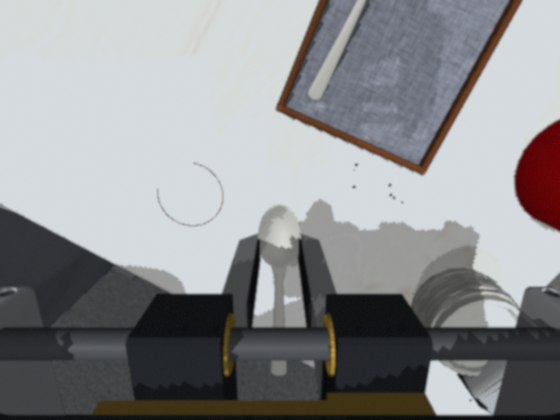

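Wrist view: the spoon is held between the pads, bowl (280,230), handle end (279,370). I check that it is level.

Run:
```python
from fit import *
u=np.array([np.cos(.566),np.sin(.566)]);n=np.array([-u[1],u[0]]);o=np.array([453.2,-335.8])
for f in('w6','d6'):
    P=cloud(load(f));q=P.reshape(-1,3);q=q[np.isfinite(q[:,2])]
    a=(q[:,:2]-o)@u;b=(q[:,:2]-o)@n;k=(abs(b)<9)&(q[:,2]>40)&(q[:,2]<105)&(a<34)&(a>-120);a,b,z=a[k],b[k],q[k,2]
    for lo in range(-110,40,15):
        m=(a>=lo)&(a<lo+15)
        if m.sum()>3:print(f,lo,m.sum(),b[m].min().round(1),b[m].max().round(1),np.percentile(z[m],[5,50,95]).round(1))
```

```text
w6 -110 56 -4.9 5.8 [81.6 82.5 83.5]
w6 -95 170 -4.9 5.8 [82.9 84.  85.3]
w6 -65 48 -3.1 4.1 [88.2 89.4 90.3]
w6 -50 204 -3.1 4.0 [89.3 90.3 91.3]
w6 -35 191 -2.4 3.3 [89.9 91.1 92. ]
w6 -20 417 -8.5 8.9 [85.3 87.6 90.4]
w6 -5 703 -9.0 8.9 [81.6 83.4 85.9]
w6 10 632 -8.9 8.7 [82.1 84.4 87.2]
w6 25 135 -6.8 7.8 [86.3 87.9 89.3]
d6 -110 16 -4.7 4.8 [79.2 81.1 82.7]
d6 -95 67 -5.2 6.0 [81.1 82.8 84.4]
d6 -80 58 -4.5 4.9 [83.2 85.  86.7]
d6 -65 45 -3.5 4.5 [85.5 87.1 89.1]
d6 -50 36 -3.3 4.0 [87.  88.9 90.3]
d6 -35 25 -2.7 3.2 [88.8 89.8 91. ]
d6 -20 27 -7.4 6.5 [84.9 87.3 90.6]
d6 -5 54 -8.8 8.9 [80.5 82.7 84.7]
d6 10 77 -8.1 8.9 [80.7 83.1 85.4]
d6 25 28 -5.3 7.7 [83.9 86.3 88.2]
```

```bash
python3 -m creep '0 0 0 0 0 .0425;0 0 0 0 0 .0425;0 0 0 0 0 .0425;.3 .09 0 0 0 0;.6 .17 0 0 0 0;.7 .2 0 0 0 0;.7 .2 0 0 0 0;.7 .2 0 0 0 0;.7 .2 0 0 0 0;.6 .17 0 0 0 0;.377 .114 0 0 0 0;0 0 0 0 0 0;0 0 0 0 0 0'
python3 - <<'E'
from fit import *
go(646.6,-357.9,7.5,.166)
c=shot('wrist','w7');P=cloud(c)
a=np.radians(9.5);c0=np.array([613,-339.2]);M=np.array([[np.cos(a),np.sin(a)],[-np.sin(a),np.cos(a)]])
q=box(P,(460,730),(-450,-255),(55,110));l=(q[:,:2]-c0)@M.T
for lo in range(-90,70,15):
    m=(l[:,0]>=lo)&(l[:,0]<lo+15)&(abs(l[:,1]+24)<16)
    if m.sum()>5:print(lo,m.sum(),l[m,1].min().round(1),l[m,1].max().round(1),np.median(q[m,2]).round(1))
print(l[abs(l[:,1]+24)<16].min(0))
q=box(P,(505,720),(-440,-240),(9,18));w=(q[:,:2]-c0)@M.T;print(w.min(0),w.max(0))
E
```

```text
clock: 30.5
eef_pos: [646.1, -357.8, 81.2]
eef_rot: [-3.141, 0.001, 0.167]
wrist_force: [-0.1, 1.1, -0.4]
finger_gap: 23.6
finger_force: 20.0
turn [-0.0002  0.0002  0.0002] shift [0.012 0.005 1.843] yaw 0.166
-75 143 -29.0 -18.2 82.1
-60 84 -28.2 -18.3 83.4
-30 126 -27.2 -20.0 88.6
-15 197 -26.4 -20.0 89.6
0 208 -26.9 -20.1 89.6
15 778 -35.3 -11.6 85.1
30 1302 -40.0 -8.0 83.5
45 607 -35.0 -11.8 85.0
[-71.4020579  -39.96829479]
[-81.27570346 -66.44295323] [82.01001423 65.82966959]
```

View pics/w7.png

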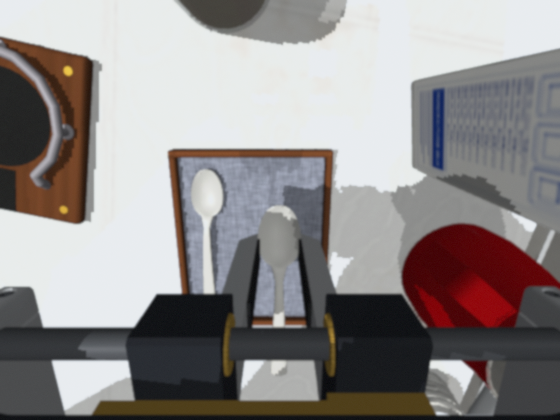

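Wrist view: the held spoon (280,235) is parallel to the stored one (207,190), inside the tray's free half. I shift it 3 mm along the tray and lower.

```bash
python3 -m creep '.08 0 .3 0 0 0;0 0 .5 0 0 0;0 0 .5 0 0 0;0 0 .3 0 0 0;0 0 .12 0 0 0;0 0 .06 0 0 0;0 0 .03 0 0 0;0 0 0 0 0 0;0 0 0 0 0 0'
```

```text
clock: 31.68
eef_pos: [649.8, -357.5, 9.8]
eef_rot: [3.141, -0.0, 0.165]
wrist_force: [0.3, 1.0, -0.6]
finger_gap: 23.4
finger_force: 20.0
```

```bash
python3 -m creep '0 0 .03 0 0 0;0 0 .02 0 0 0;0 0 .01 0 0 0;0 0 0 0 0 0;0 0 0 0 0 0'
```

```text
clock: 32.3
eef_pos: [649.6, -357.4, 7.0]
eef_rot: [-3.142, 0.0, 0.165]
wrist_force: [-0.5, 0.1, 0.3]
finger_gap: 23.7
finger_force: 20.0
```

```bash
python3 -m creep '0 0 0 0 0 0;0 0 0 0 0 0;0 0 0 0 0 0' .66
python3 -m creep '0 0 -.15 0 0 0;0 0 -.3 0 0 0;0 0 -.6 0 0 0;0 0 -.8 0 0 0;0 0 -.8 0 0 0;0 0 -.8 0 0 0;0 0 -.6 0 0 0;0 0 0 0 0 0'
python3 - <<'E'
from fit import *
c=shot('wrist','w8')
P=cloud(c)
a=np.radians(9.5);c0=np.array([613,-339.2]);M=np.array([[np.cos(a),np.sin(a)],[-np.sin(a),np.cos(a)]])
q=box(P,(520,710),(-420,-255),(8,20));l=(q[:,:2]-c0)@M.T;k=(abs(l[:,0])<72)&(abs(l[:,1])<55)
for s in(1,-1):
    m=k&(l[:,1]*s>0)
    print(s,m.sum(),l[m].min(0),l[m].max(0),q[m,2].max())
A=cloud(load('w3'))
q=box(A,(380,500),(-60,190),(6,50));b=q[q[:,1]<40];print(len(b))
E
```

```text
clock: 32.67
eef_pos: [649.6, -357.5, 7.1]
eef_rot: [3.142, -0.0, 0.165]
wrist_force: [0.8, 0.6, -0.3]
finger_gap: 31.7
finger_force: 0.0
clock: 33.67
eef_pos: [650.3, -357.9, 172.1]
eef_rot: [3.139, -0.003, 0.165]
wrist_force: [-0.2, -0.4, -0.6]
finger_gap: 32.1
finger_force: 0.0
1 923 [-57.95510779  16.6052313 ] [66.50789049 49.61360443] 17.341861819103258
-1 933 [-64.78430734 -36.24366462] [63.05886839 -6.85324307] 17.36421280792257
1185
```

View pics/w8.png

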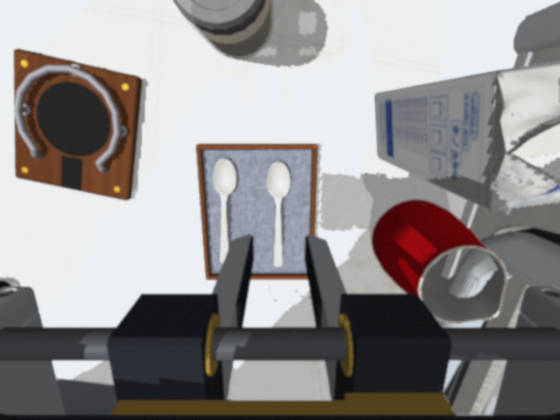

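Wrist view: both spoons lie parallel in the tray, stored at (224,210) and new at (278,215), well inside the walls. I refine the cradle pose and head for the portafilter.

```bash
python3 -m creep '0 -.4 0 0 0 0;0 -.8 0 0 0 0;0 -.9 0 0 0 0;0 -.9 0 0 0 0;0 -.9 0 0 0 0;0 -.5 0 0 0 -.053;0 0 0 0 0 -.0526;0 0 0 0 0 -.0526;0 0 0 0 0 -.0526;0 0 0 0 0 -.0526;0 0 0 0 0 -.0526;0 0 0 0 0 -.0526;0 0 0 0 0 -.0526;0 0 0 0 0 -.0526;0 0 0 0 0 -.0526;0 0 0 0 0 0' 0
python3 - <<'E'
from fit import *
A=lambda q:np.ascontiguousarray(q[:,:2],dtype=np.float32)
for f in('w2','w3','w7','w8'):
    P=cloud(load(f))
    q=box(P,(595,765),(-215,-50),(8,30));print(f,'base',cv2.minAreaRect(A(q)))
    q=box(P,(595,765),(-215,-50),(20,30));print(' hoop',len(q),circ(q),circ(q,48.5), 'wood',np.median(box(P,(670,700),(-145,-115),(4,18))[:,2]))
go(446.6,43.1,110,1.817)
E
```

```text
clock: 35.72
eef_pos: [620.2, -183.7, 167.8]
eef_rot: [-3.14, -0.001, 1.818]
wrist_force: [-0.0, 0.4, 0.5]
finger_gap: 93.6
finger_force: 0.0
w2 base ((675.8101806640625, -132.05081176757812), (125.9360580444336, 136.51553344726562), 86.97473907470703)
 hoop 1424 [ 684.1 -132.2   49.4] [ 684.8 -132.1] wood 12.635885125640982
w3 base ((675.453125, -131.96913146972656), (125.89286804199219, 135.46405029296875), 86.90673065185547)
 hoop 857 [ 684.4 -132.4   49.4] [ 685.1 -132.4] wood 12.663623029662745
w7 base ((675.3373413085938, -164.22239685058594), (65.81045532226562, 135.20376586914062), 86.4605941772461)
 hoop 1743 [ 686.3 -133.4   50.9] [ 686.8 -136.1] wood 12.64769740064574
w8 base ((676.7322998046875, -132.9337615966797), (126.8669204711914, 135.7520294189453), 86.94190216064453)
 hoop 1983 [ 686.5 -134.8   49.3] [ 687.1 -134.7] wood 12.624298478755179
turn [-0.0005 -0.0003  0.0003] shift [ 6.557 -2.827  1.445] yaw 1.817
```

```bash
python3 -m creep '.4 -.17 0 0 0 0;.8 -.35 .1 0 0 0;.85 -.37 .2 0 0 0;.85 -.37 .2 0 0 0;.85 -.37 .2 0 0 0;.85 -.37 .2 0 0 0;.85 -.37 .2 0 0 0;.7 -.3 .2 0 0 0;.4 -.15 .1 0 0 0;0 0 0 0 0 0;0 0 0 0 0 0'
python3 - <<'E'
from fit import *
c=shot('wrist','w9');P=cloud(c)
q=box(P,(380,500),(-60,190),(6,50))
b=q[q[:,1]>80];print('basket',circ(b[b[:,2]>26],32))
u=np.array([np.cos(1.817),np.sin(1.817)]);n=np.array([-u[1],u[0]]);o=np.array([446.6,43.1])
a=(q[:,:2]-o)@u;s=(q[:,:2]-o)@n
for lo in range(-90,60,15):
    m=(a>=lo)&(a<lo+15)
    if m.sum()>5:print(lo,m.sum(),s[m].min().round(1),s[m].max().round(1),q[m,2].max().round(1))
print(a.min())
go(446.6,43.1,5.5,1.817)
E
```

```text
clock: 37.1
eef_pos: [447.6, 41.9, 113.3]
eef_rot: [3.141, 0.0, 1.818]
wrist_force: [0.9, -0.7, -0.0]
finger_gap: 94.0
finger_force: 0.0
basket [427.  120.1]
-90 297 -10.8 14.2 27.0
-75 355 -10.7 15.2 27.1
-60 376 -10.5 13.9 26.8
-45 375 -11.3 13.7 27.3
-30 403 -11.1 13.5 28.0
-15 421 -10.9 13.3 28.5
0 420 -10.8 13.3 27.4
15 301 -8.9 11.3 25.9
30 227 -5.0 6.6 23.0
45 750 -27.3 27.9 30.7
-90.70291360647414
turn [0.0001 0.0001 0.0002] shift [ 0.037 -0.017  2.694] yaw 1.817
```

View pics/w9.png

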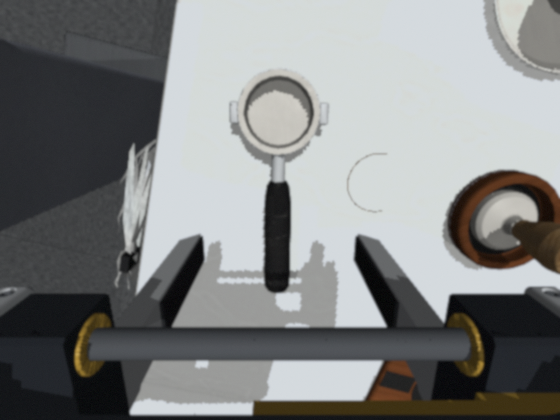

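Wrist view: handle (278,230) centred between the fingers, basket (279,112). Descending and gripping with 50 N.

```bash
python3 -m creep '.03 -.035 .4 0 0 0;0 0 .7 0 0 0;0 0 .7 0 0 0;0 0 .45 0 0 0;0 0 .25 0 0 0;0 0 .12 0 0 0;0 0 .06 0 0 0;0 0 0 0 0 0;0 0 0 0 0 0'
python3 -m creep '0 0 0 0 0 0;0 0 0 0 0 0;0 0 0 0 0 0;0 0 0 0 0 0;0 0 0 0 0 0;0 0 0 0 0 0;0 0 0 0 0 0;0 0 0 0 0 0' 1 50
```

```text
clock: 38.28
eef_pos: [445.6, 43.2, 6.2]
eef_rot: [3.141, 0.0, 1.819]
wrist_force: [0.4, -0.2, -0.2]
finger_gap: 94.2
finger_force: 0.0
clock: 39.28
eef_pos: [445.4, 43.2, 5.9]
eef_rot: [3.141, 0.0, 1.819]
wrist_force: [-0.4, -1.7, 0.6]
finger_gap: 22.9
finger_force: 50.0
```

```bash
python3 -m creep '0 0 -.1 0 0 0;0 0 -.3 0 0 0;0 0 -.5 0 0 0;0 0 -.6 0 0 0;0 0 -.5 0 0 0;0 0 -.3 0 0 0;0 0 -.1 0 0 0;0 0 0 0 0 0'
python3 - <<'E'
from fit import *
c=shot('wrist','wa');P=cloud(c)
p,r=tool();yw=manip.read_state()['eef_rot'][2];print(p,yw)
u=np.array([np.cos(yw),np.sin(yw)]);n=np.array([-u[1],u[0]])
q=P.reshape(-1,3);q=q[np.isfinite(q[:,2])];q=q[(q[:,2]>40)&(q[:,2]<150)]
a=(q[:,:2]-p[:2])@u;s=(q[:,:2]-p[:2])@n;z=q[:,2]-p[2]
for lo in range(10,130,10):
    m=(a>=lo)&(a<lo+10)&(abs(s)<45)
    if m.sum()>5:print(lo,m.sum(),s[m].min().round(1),s[m].max().round(1),np.percentile(z[m],[5,50,98]).round(1))
m=(a>40)&(a<125)&(abs(s)<45)&(z>12);g=np.c_[a,s,z][m];print('rim',circ(g,32))
t=g[g[:,2]>18];A=np.c_[t[:,:2],np.ones(len(t))];print('plane',np.linalg.lstsq(A,t[:,2],rcond=None)[0])
E
```

```text
clock: 40.28
eef_pos: [445.1, 43.2, 101.6]
eef_rot: [-3.141, -0.0, 1.819]
wrist_force: [-0.6, -0.2, -3.7]
finger_gap: 22.7
finger_force: 49.9
[445.01004974  43.2104624  101.34787481] 1.8190146442563764
10 1395 -22.9 23.7 [ 8.3 17.3 47.3]
20 367 -5.7 6.5 [ 8.8 12.  14.4]
30 365 -5.6 5.9 [ 8.2 11.3 13.1]
40 468 -16.8 15.5 [ 8.8 17.3 19.6]
50 2074 -27.8 26.9 [-6.   6.2 18.9]
60 2186 -32.9 32.0 [-7.3 -5.6 17.7]
70 2845 -41.5 40.4 [-8.2 -6.4 16.5]
80 2870 -41.7 40.6 [-9.2 -7.4 15.4]
90 2427 -32.8 31.9 [-10.3  -8.5  14.6]
100 2216 -27.4 26.3 [-10.3   9.3  13.7]
110 304 -14.7 14.7 [ 9.5 11.5 13.1]
rim [79.9 -0.7]
plane [-3.78078165e-02 -3.21219198e-03  2.05150847e+01]
```

```bash
python3 -m creep '0 0 0 0 0 .03;0 0 0 0 0 .05;0 0 0 0 0 .052;0 0 0 0 0 .052;0 0 0 0 0 .052;0 0 0 0 0 .052;0 0 0 0 0 .052;0 0 0 0 0 .052;0 0 0 0 0 .052;0 0 0 0 0 .052;0 0 0 0 0 .05;0 0 0 0 0 .05;0 0 0 0 .03 0;0 0 0 0 0 0;0 0 0 0 0 0'
python3 - <<'E'
from h import *
p,r=tool();print(r.as_matrix().round(3))
go(606.6,-128.1,p[2],-.053)
d=np.array([606.6,-128.1,p[2]])-p;print((r.inv().apply(d)/40).round(3))
E
```

```text
clock: 42.2
eef_pos: [445.3, 43.2, 101.7]
eef_rot: [3.142, -0.092, -0.053]
wrist_force: [0.1, -0.7, -3.9]
finger_gap: 22.8
finger_force: 49.9
[[ 0.994 -0.053  0.092]
 [-0.053 -0.999 -0.005]
 [ 0.092  0.    -0.996]]
turn [ 0.     -0.0293 -0.0001] shift [4.253 4.064 0.   ] yaw -0.053
[4.236 4.063 0.392]
```

```bash
python3 -m creep '.2 .2 .02 0 0 0;.4 .4 .04 0 0 0;.5 .5 .046 0 0 0;.5 .5 .046 0 0 0;.5 .5 .046 0 0 0;.5 .5 .046 0 0 0;.5 .5 .046 0 0 0;.5 .5 .046 0 0 0;.4 .3 .036 0 0 0;.236 .163 .02 0 0 0;0 0 0 0 0 0;0 0 0 0 0 0'
python3 - <<'E'
from fit import *
c=shot('wrist','wb');P=cloud(c);p,r=tool();print(p)
q=box(P,(630,760),(-200,-70),(70,150))
print('z',np.percentile(q[:,2],[1,99]))
m=q[q[:,2]>p[2]+12];print('rim',circ(m,32),np.percentile(m[:,2],[5,50,95]))
A=np.c_[m[:,:2]-[685,-133],np.ones(len(m))];t=A[:,2]>0
big=m[m[:,2]>np.percentile(m[:,2],40)]
for lo in range(650,725,10):
    k=(q[:,0]>=lo)&(q[:,0]<lo+10)
    if k.any():print(lo,np.percentile(q[k,2],[5,98]).round(1))
h=box(P,(595,765),(-215,-50),(20,30));print('hoop',len(h),circ(h,48.5))
d=np.array([606.6,-128.1,13.5])-p;print((r.inv().apply(d)/40).round(3))
E
```

```text
clock: 43.7
eef_pos: [606.2, -127.8, 102.0]
eef_rot: [-3.141, -0.094, -0.053]
wrist_force: [0.0, -0.3, -3.9]
finger_gap: 22.4
finger_force: 49.9
[ 606.22124012 -127.7238982   102.15455783]
z [ 99.20601274 124.70963985]
rim [ 682.2 -132.5] [115.60201253 122.39254047 124.4171887 ]
650 [100.8 125.1]
660 [100.1 124.6]
670 [ 99.9 124.3]
680 [ 99.7 124.1]
690 [ 99.5 124. ]
700 [ 99.5 124. ]
710 [104.2 123.9]
hoop 130 [ 612.2 -128.5]
[-0.198  0.009  2.208]
```

View pics/wb.png

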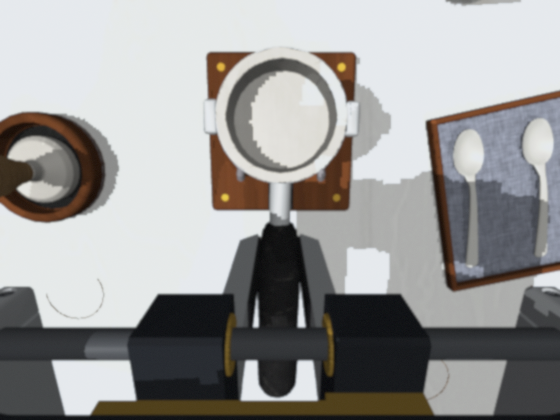

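Wrist view: the basket (282,113) hangs level over the cradle, handle towards the gap. I check the rim centre against the hoop before lowering.

Run:
```python
from fit import *
P=cloud(load('wb'))
q=box(P,(635,760),(-200,-70),(121,150))
ex=q[(abs(q[:,1]+132)<30)]
print(ex.min(0),ex.max(0))
print(circ(q,32),circ(q), cv2.minEnclosingCircle(np.ascontiguousarray(ex[:,:2],dtype=np.float32)))
q=box(P,(605,765),(-215,-50),(8,16));print(cv2.minAreaRect(np.ascontiguousarray(q[:,:2],dtype=np.float32)))
```

```text
[ 649.35221777 -161.9967121   121.0039052 ] [ 717.54603171 -102.00337561  125.97832616]
[ 683.3 -132.9] [ 683.3 -132.9   31.2] ((683.370849609375, -132.8369598388672), 34.2968864440918)
((677.4172973632812, -132.63278198242188), (126.09172058105469, 134.83242797851562), 86.99901580810547)
```

```bash
python3 -m creep '.08 0 .007 0 0 0;-.037 0 .4 0 0 0;-.046 0 .5 0 0 0;-.046 0 .5 0 0 0;-.028 0 .3 0 0 0;-.018 0 .2 0 0 0;-.009 0 .1 0 0 0;0 0 0 0 0 0;0 0 0 0 0 0'
```

```text
clock: 44.88
eef_pos: [610.2, -128.4, 22.4]
eef_rot: [3.141, -0.095, -0.053]
wrist_force: [-0.4, 0.7, -4.5]
finger_gap: 22.8
finger_force: 49.9
```

```bash
python3 -m creep '-.006 0 .06 0 0 0;-.004 0 .04 0 0 0;-.002 0 .02 0 0 0;0 0 0 0 0 0;0 0 0 0 0 0'
```

```text
clock: 45.5
eef_pos: [610.0, -128.4, 17.1]
eef_rot: [3.142, -0.094, -0.053]
wrist_force: [0.3, -0.2, -3.7]
finger_gap: 23.0
finger_force: 49.9
```

```bash
python3 -m creep '-.003 0 .03 0 0 0;-.002 0 .02 0 0 0;0 0 0 0 0 0;0 0 0 0 0 0'
```

```text
clock: 46.0
eef_pos: [610.2, -128.4, 15.8]
eef_rot: [3.141, -0.095, -0.053]
wrist_force: [-5.0, -0.2, 5.8]
finger_gap: 22.9
finger_force: 49.9
```

```bash
python3 -m creep '0 0 0 0 0 0;0 0 0 0 0 0;0 0 0 0 0 0;0 0 0 0 0 0' .45
python3 -m creep '.009 0 -.1 0 0 0;.028 0 -.3 0 0 0;.055 0 -.6 0 0 0;.074 0 -.8 0 0 0;.074 0 -.8 0 0 0;.074 0 -.8 0 0 0;.06 0 -.6 0 0 0;0 0 -.6 0 0 0;0 0 -.4 0 0 0;0 0 0 0 0 0'
python3 - <<'E'
from fit import *
c=shot('wrist','wc');s=shot('side','dc');shot('scene','sc')
P=cloud(c)
q=box(P,(635,760),(-200,-70),(31,45));print(circ(q),q[:,2].max(),len(q))
for lo in range(645,725,10):
    k=box(P,(lo,lo+10),(-180,-90),(15,60))
    if len(k):print(lo,np.percentile(k[:,2],98).round(1))
h=box(P,(450,625),(-180,-90),(10,60));
for lo in range(505,640,20):
    k=h[(h[:,0]>=lo)&(h[:,0]<lo+20)]
    if len(k):print('h',lo,k[:,1].mean().round(1),np.percentile(k[:,2],98).round(1))
cv2.imwrite('pics/wc_c.png',cv2.resize(c['color'][:,:,::-1],None,fx=1.4,fy=1.4))
E
```

```text
clock: 46.5
eef_pos: [610.0, -128.3, 15.0]
eef_rot: [3.142, -0.094, -0.053]
wrist_force: [-0.2, -0.4, 0.2]
finger_gap: 51.6
finger_force: 0.0
clock: 47.75
eef_pos: [606.3, -128.2, 216.9]
eef_rot: [3.141, -0.096, -0.053]
wrist_force: [-0.7, -0.3, -0.4]
finger_gap: 51.6
finger_force: 0.0
[ 686.8 -133.2   31.8] 41.740238836111644 1286
645 39.3
655 41.0
665 40.5
675 40.3
685 40.4
695 40.8
705 41.0
715 41.3
h 505 -122.6 34.3
h 525 -122.8 34.9
h 545 -123.8 35.3
h 565 -125.4 36.8
h 585 -126.8 37.2
h 605 -136.4 36.7
```

View pics/dc.png

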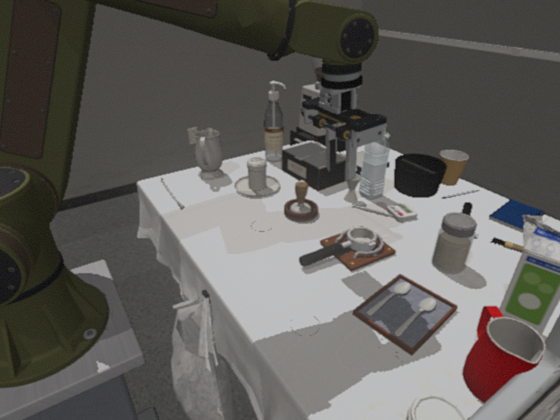

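Side view: portafilter seated in the cradle at (362,240) with its handle out to (315,257), both spoons in their tray, tamper in its seat, shaker upright mid-tray, jug undisturbed. Handing in.

```bash
python3 -c "
from cell import manip
print(manip.sign_off())"
```

```text
the job is handed in; nothing more can be done
None
```

All four tools are back in their places and the job was handed in at about 48 s of the 109 s allowed; the last pictures show everything seated and the milk jug undisturbed, but the hand-in gave no verdict.

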